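Open the balance's draught cover, locked or not

ROBOT

A 6-joint arm with a two-finger parallel gripper is mounted at the origin on the work surface. World frame = base frame: x ahead of the robot, y to its left, z up, the work surface at z = 0. Lengths are in m, angles in rad, forces in N, time in s.
With the tool pointing down it reaches from about 0.35 to 0.975 m from the base axis. Payload 4.9 kg.
Tool frame: the origin (TCP) lies midway between the tips of the shut fingers; the grasp point (between the pads) lies 19 mm behind it; x points along the fingers, z is the direction in which the jaws open and shut, and the axes are right-handed (so a half turn about x gives the same grasp; the last joint's range is limited). The gripper opens to 85 mm and grips with 20 to 120 N. Pads are 22 mm wide; open, the fingers measure 114 mm over their backs; the gripper's body (76 mm by 85 mm) begins 54 mm behind the grasp point. The pads swing forward as they close: fully open they stand 13 mm farther back than shut.
Start: joints at [1.045, 0.053, 1.613, -0, 1.476, -0.119], TCP at [0.247, 0.574, 0.231] pointing down, gripper open.
Joint ranges: [-3.01, 3.01], [-1.01, 2.22], [0.06, 2.58], [-1.02, 4.17], [0.09, 2.62], [-3.14, 3.14]. Speed limits (rad/s): [2.57, 2.57, 3.14, 3.14, 3.14, 3.14].

INTERFACE

Orientations are given as a unit quaternion [x, y, z, w].
In Python, from plant import manip gives the robot as it stands. The module is installed in compiled form; this text tells all that it offers.
- The arm moves only by the shell command python3 -m inch 'ROWS' [OPENING] [FORCE]. ROWS is JSON, a list of rows, each a list of 2 entries, a list of its own where there are three numbers: the shift along the tool's x, y, z in mm, then the turn about the tool's x in degrees. In form: [[[tx, ty, tz], turn], ...]. A call has exactly 8 rows; each row shifts and turns the commanded pose from where the row before left it, along the tool's axes as they then stand; what a row does not reach is not made up. A row lasts 1/8 s, in which the tool goes at most 62.5 mm and 10.7 degrees, less where a joint would pass 70% of its speed; a pose out of reach is approached as far as the arm can. A call is refused whole if a number of a shift passes 62.5 or a number of a turn 10.7, either way. A call with a gripper value outside its range is refused whole. OPENING is the closure, from -1 (fully open) to 1 (shut), set as the call begins (- or left out, the last holds). The fingers move at their own pace and stop on an object; FORCE is the grip in N (left out, the last holds). Time passes only in rows, so rows that do not move let the fingers close, or fill a call up. It gives the time, the measured TCP pose, the force and the opening at its end, in the units of the state.
- manip.state(): the state, without advancing time (a new reading comes with each control period).
- manip.read_camera(name): name is "scene" or "top" or "wrist"; returns the picture (400x640x3 uint8, red, green, blue); there is no depth.
- manip.camera_model(name): a dict with "intrinsics" (3x3 intrinsics, pixels), "R" (3x3) and "t" (3): a world point X has camera coordinates R X + t; the wrist camera has in their place "mount" (4x4, takes a point from camera to tool coordinates, whose origin is the TCP and whose axes are the tool frame's). Camera axes: x right, y down, z forward; pixel columns grow to the right and rows downward; lengths in m; the calibration is good to about 2 mm. A picture is of the moment at which its call begins: read the wrist's pose just before it. camera_model takes no time and is no camera call.
- manip.close_job(): hands the job in, once; it reports no verdict.
The state is a dict: "time": time; "q": joint angles; "qvel": joint speeds; "effort": joint torques, N m; "tcp_pos": TCP position; "tcp_rot": TCP orientation; "wrist_force": force on the tool from outside, world axes, zero at the start; "ft_torque": the same for the moment, N m; "width": opening from 0.0 (shut) to 1.0 (fully open).
Only numpy, scipy, OpenCV 4.12 (cv2) and the standard library are available. Lean on these libraries where they do the work, as an engineer would, in place of code of your own. Each camera call takes 0.05 s, during which the arm holds its last target.

TASK

Open the sliding cover on top of the balance's glass weighing chamber: slide it by its upright black grip, to the left as seen from the keypad, right up to its stop, and let go. The small black catch on the right-hand rim may be holding the cover, and nothing shows which end of the catch's travel is the locked one: try the cover, and if it stays put, slide the catch across to its other end and try again.

Things in the scene. Friction and masses are not known exactly. Their poses are not given: they have to be found in the camera images.
- cover (a joint): Balance's sliding cover: clear pane in an aluminium frame, 200 x 102 x 6 mm, level, upper face 168 mm above the bench. Value in m along y of point cover_grip: 0 shut (start), 0.085 open stop. Free, it takes about 2 N and stays where left; locked, it gives about 3 mm and stops dead. The balance is fixed to the bench.
- cover_grip (a point): Middle of the cover's grip, moving with it: upright black bar 44 mm long (x), 12 mm thick (y), top 17 mm above this point, cover's face 16 mm below (foot of the bar 60 x 30 mm, 1 mm high); no rim or pane around stands higher than that face. Balance axes: x from the keypad side to the back, y to the left seen from the keypad side (the cover's opening way), z up.
- catch (a joint): Catch sliding along the flat aluminium rim right of the cover. Value in m along x: 0 at the end nearer the keypad, 0.030 at the end nearer the back; starts within 4 mm of 0, takes about 2 N, stays where left. One end locks the cover, the other frees it, changing about half way; which is which is not visible and varies. Move it with the cover shut.
- catch_grip (a point): Middle of the catch's upright black tab, moving with it: 12 mm thick along x (its sliding direction), 20 mm wide along y, top 14 mm above this point; the rim's flat upper face, 40 mm wide, is 17 mm below (foot of the tab 24 x 22 mm, 4 mm high). Axes as those of cover_grip.

How it is judged:
At the end, for the whole second after the job is handed in: The cover stands open, within 13 mm of its stop (joint above 0.072 m of 0.085), at rest (value of joint cover above 0.072 m and velocity of joint cover below 0.01 m/s); the robot touches nothing.
It also fails if it takes over 54 s, if anything falls off the work surface, if the arm or the gripper's body presses on something with over 40 N, if the wrist force passes 120 N, or if a joint passes its speed limit or range.

## Working session

There is one attempt and no reset: what is moved stays moved. The work goes in short steps, Python scripts to look and compute and a shell command to move; the robot and the scene stay as the last step left them, time stands still between calls to the robot, and variables do not carry over. Pictures are saved under pics/ and viewed, and the job is handed in when it is done.

```bash
mkdir -p pics
python3 - <<'E'
from plant import manip
import cv2
s=manip.state();print(s)
for n in("scene","top","wrist"):
    im=manip.read_camera(n);cv2.imwrite(f"pics/{n}0.png",im[:,:,::-1])
    print(n,manip.camera_model(n))
E
```

```text
{'time': 0.0, 'q': array([ 1.04504809e+00,  5.33908798e-02,  1.61429596e+00, -4.50235909e-06,
        1.47601155e+00, -1.19006518e-01]), 'qvel': array([-9.25631133e-04,  7.70705810e-04,  1.44238130e-04, -1.19833464e-03,
       -6.95532532e-05,  4.53520806e-04]), 'effort': array([-1.09400153e-03, -3.93686914e+01, -3.70174491e+01, -2.15671839e-04,
        7.05293191e-03, -7.60862413e-07]), 'tcp_pos': array([0.24694921, 0.57346063, 0.23004076]), 'tcp_rot': array([-0.38904359,  0.59134658,  0.3883757 ,  0.59001579]), 'wrist_force': array([ 0.21052845,  0.06372842, -0.08257174]), 'ft_torque': array([-0.03732782,  0.00366149,  0.0166542 ]), 'width': 0.9990622615031599}
scene {'intrinsics': array([[400.84510328,   0.        , 323.30962424],
       [  0.        , 400.84510328, 207.98531584],
       [  0.        ,   0.        ,   1.        ]]), 'R': array([[ 0.46870837,  0.88316376,  0.01828204],
       [ 0.55382463, -0.27767377, -0.7849685 ],
       [-0.6881793 ,  0.37804635, -0.61926587]]), 't': array([-0.23260576, -0.16959763,  1.19525193])}
top {'intrinsics': array([[496.48131311,   0.   
[... 168 characters left out ...]
04320787],
       [-0.9939624 ,  0.03169583, -0.10504343],
       [ 0.10627571,  0.04008137, -0.99352854]]), 't': array([-1.03952097e-05,  6.06227189e-01,  8.11367842e-01])}
wrist {'intrinsics': array([[332.76165921,   0.        , 312.58721723],
       [  0.        , 332.76165921, 197.47318463],
       [  0.        ,   0.        ,   1.        ]]), 'mount': array([[ 2.03440017e-04, -2.58050496e-01,  9.66131409e-01,
        -1.42730580e-01],
       [-7.19063032e-04, -9.66131217e-01, -2.58050294e-01,
         6.49087964e-02],
       [ 9.99999721e-01, -6.42211625e-04, -3.82104324e-04,
        -1.03250095e-03],
       [ 0.00000000e+00,  0.00000000e+00,  0.00000000e+00,
         1.00000000e+00]])}
```

View pics/scene0.png

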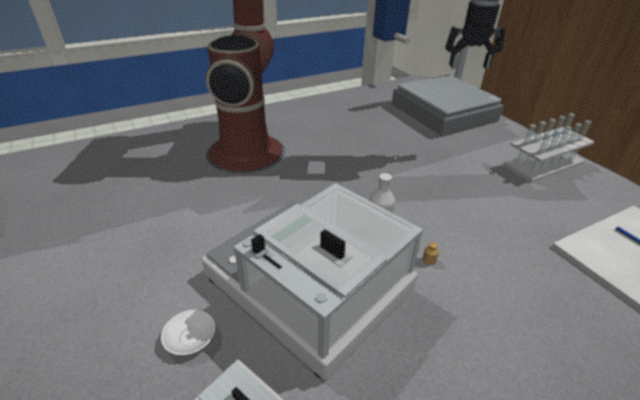

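View pics/top0.png

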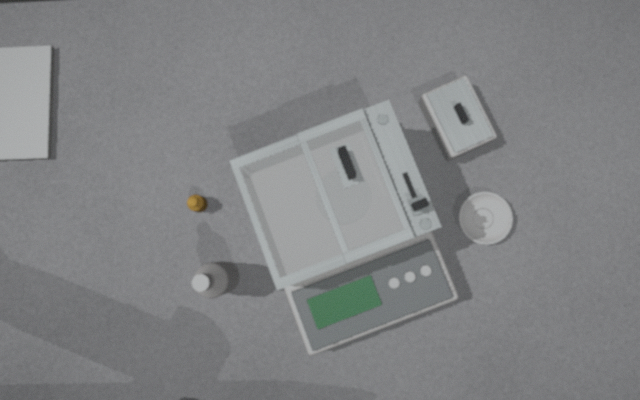

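View pics/wrist0.png

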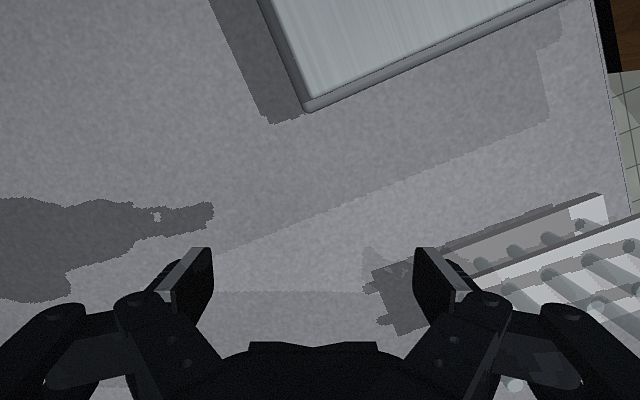

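The scene view shows the cover grip near (332,244) and the catch tab near (258,244). In the top view they are near (346,163) and (420,204), and the catch's slot runs up to (408,178). The keypad faces the robot. The black part at top (461,113) belongs to a separate box.

```bash
cat > h.py <<'E'
import numpy as np,cv2
from plant import manip
def ray(n,uv):
    c=manip.camera_model(n);R,t=c["R"],c["t"]
    d=R.T@np.linalg.solve(c["intrinsics"],[uv[0],uv[1],1.]);return -R.T@t,d/np.linalg.norm(d)
def plane(n,uv,z):
    o,d=ray(n,uv);return o+d*(z-o[2])/d[2]
def tri(a,ua,b,ub):
    o1,d1=ray(a,ua);o2,d2=ray(b,ub)
    s=np.linalg.lstsq(np.c_[d1,-d2],o2-o1,rcond=None)[0]
    p,q=o1+s[0]*d1,o2+s[1]*d2;return (p+q)/2,np.linalg.norm(p-q)
E
python3 - <<'E'
from h import *
B={}
for n,(x0,y0,x1,y1) in dict(top=(325,140,440,225),scene=(235,220,360,275)).items():
    im=cv2.imread(f"pics/{n}0.png");m=(im.max(2)<60).astype(np.uint8)
    k=np.zeros_like(m);k[y0:y1,x0:x1]=m[y0:y1,x0:x1]
    N,l,st,c=cv2.connectedComponentsWithStats(k)
    for i in range(1,N):
        if st[i,4]>15:
            r=cv2.minAreaRect(np.argwhere(l==i)[:,::-1].astype(np.float32))
            print(n,st[i],c[i].round(1),cv2.boxPoints(r).round(1).tolist())
    cr=cv2.resize(im[y0-20:y1+20,x0-20:x1+20],None,fx=5,fy=5,interpolation=cv2.INTER_CUBIC)[:600,:800];cv2.imwrite(f"pics/{n}_crop.png",cr)
E
```

```text
top [339 148   8  10  31] [342.3 152.3] [[337.0, 152.0], [342.0, 147.0], [347.5, 152.5], [342.5, 157.5]]
scene [321 231  23  28 429] [332.  244.2] [[314.6000061035156, 243.39999389648438], [323.3999938964844, 229.1999969482422], [349.6000061035156, 245.3000030517578], [340.79998779296875, 259.6000061035156]]
scene [252 235  12  18 168] [257.6 243.7] [[252.0, 235.0], [263.0, 235.0], [263.0, 252.0], [252.0, 252.0]]
scene [264 255  16  13  41] [271.6 261.1] [[263.6000061035156, 256.5], [264.79998779296875, 254.89999389648438], [279.70001220703125, 266.0], [278.5, 267.6000061035156]]
```

View pics/top_crop.png

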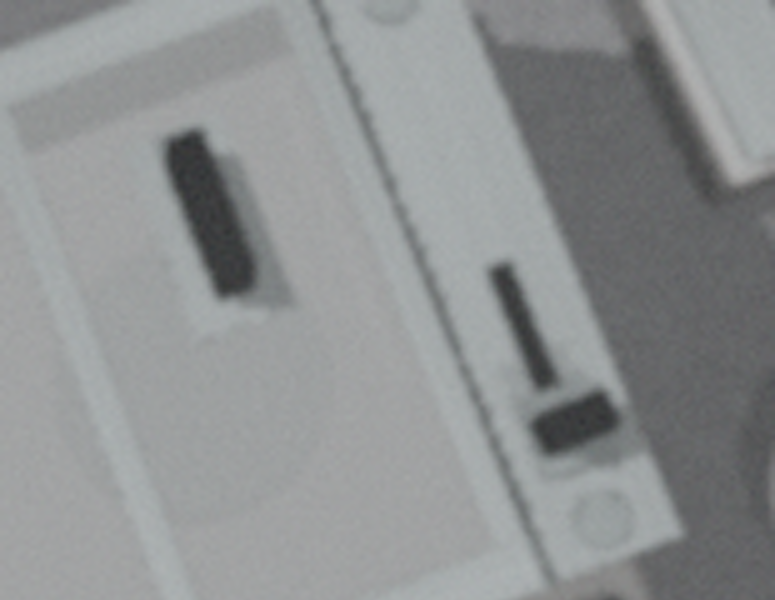

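View pics/scene_crop.png

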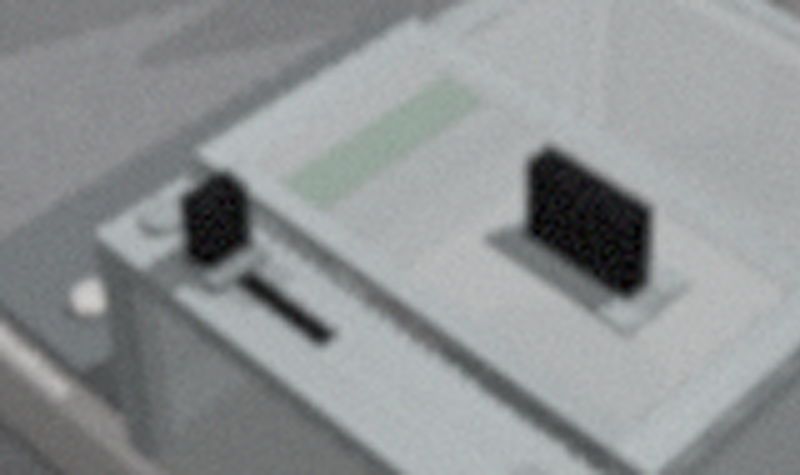

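Run:
```python
from h import *
def blobs(n,box,th):
    x0,y0,x1,y1=box
    im=cv2.imread(f"pics/{n}0.png");im=cv2.GaussianBlur(im,(3,3),0);k=np.zeros(im.shape[:2],np.uint8)
    k[y0:y1,x0:x1]=(im.max(2)<th)[y0:y1,x0:x1]
    N,l,st,c=cv2.connectedComponentsWithStats(k)
    i=1+np.argmax(st[1:,4]);print(n,st[i],c[i].round(2));
    r=cv2.minAreaRect(np.argwhere(l==i)[:,::-1].astype(np.float32));print(cv2.boxPoints(r).round(1).tolist(),r[2])
    return c[i]
T=blobs("top",(330,140,362,185),95);S=blobs("scene",(315,225,355,270),75)
p,e=tri("top",T,"scene",S);print("cover",p,e, plane("top",T,.195),plane("scene",S,.184))
T2=blobs("top",(409,197,432,212),95);S2=blobs("scene",(245,230,264,254),75)
p2,e=tri("top",T2,"scene",S2);print("catch",p2,e,plane("top",T2,.192))
# direction: slot/rim edges, bar in top view; crop offset (305,120), scale 5
f=lambda u:plane("top",(305+u[0]/5,120+u[1]/5),.168)
for a,b in(((545,575),(315,5)),((682,535),(470,10)),((237,295),(185,135)),((545,385),(502,265))):
    d=f(b)-f(a);print("yaw",np.degrees(np.arctan2(d[1],d[0])))
```

```text
top [338 147  18  32 288] [346.86 162.52]
[[336.5, 148.8000030517578], [345.0, 145.39999389648438], [357.29998779296875, 176.3000030517578], [348.8999938964844, 179.6999969482422]] 68.19859313964844
scene [320 231  25  28 452] [332.13 244.38]
[[314.3999938964844, 243.5], [323.6000061035156, 228.89999389648438], [349.70001220703125, 245.1999969482422], [340.6000061035156, 259.8999938964844]] 32.00538635253906
cover [ 0.63733688 -0.06381365  0.18466216] 0.000932411994712681 [ 0.6352966  -0.06403863  0.195     ] [ 0.63692007 -0.06302647  0.184     ]
top [412 199  17  12 129] [419.73 204.3 ]
[[410.6000061035156, 203.3000030517578], [425.8999938964844, 197.5], [428.8999938964844, 205.39999389648438], [413.6000061035156, 211.1999969482422]] 69.44395446777344
scene [252 235  12  19 185] [257.42 243.86]
[[252.0, 235.0], [263.0, 235.0], [263.0, 253.0], [252.0, 253.0]] 90.0
catch [ 0.57626267 -0.16326315  0.17672718] 0.0006095088511533426 [ 0.57483226 -0.16108494  0.192     ]
yaw 19.31330791321179
yaw 18.956226076517606
yaw 15.849369989917431
yaw 16.8662232553431
```

```bash
cat >> h.py <<'E'
from scipy.spatial.transform import Rotation as Ro
YAW=19.
def go(P,yaw=YAW):
    s=manip.state();R=Ro.from_quat(s["tcp_rot"]).as_matrix()
    by=np.array([-np.sin(np.radians(yaw)),np.cos(np.radians(yaw)),0])
    c=R.T@by; a=-np.degrees(np.arctan2(c[1],c[2]));
    a=(a+90)%180-90
    d=R.T@(np.array(P)-s["tcp_pos"])*1000
    print("tool axes:",R.round(3).tolist(),"turn(before sign)",a.round(2),"shift now",d.round(1),
     "after turn",(Ro.from_euler('x',-a,degrees=True).as_matrix()@d).round(1),"q6",s["q"][5],"F",s["wrist_force"].round(1),"w",s["width"])
E
python3 -c "
from h import *
go((.636,-.064,.26))"
```

```text
tool axes: [[-0.001, -0.918, 0.396], [-0.001, 0.396, 0.918], [-1.0, 0.0, -0.002]] turn(before sign) -42.31 shift now [ -29.1 -609.5 -431.7] after turn [ -29.1 -160.2 -729.5] q6 -0.11900011117024878 F [ 0.5  0.1 -0.2] w 1.0000442554804607
```

```bash
python3 -m inch '[[[-10,0,0],-10.58],[[-10,0,0],-10.58],[[-10,0,0],-10.58],[[-10,0,0],-10.57],[[0,-12.3,-56],0],[[0,-12.3,-56],0],[[0,-12.3,-56],0],[[0,-12.3,-56],0]]' -1
python3 -c "
from h import *
go((.636,-.064,.26))"
```

```text
time: 1.15
tcp_pos: [0.3672, 0.3765, 0.271]
tcp_rot: [0.576, -0.411, -0.576, -0.41]
wrist_force: [0.5, 0.7, 1.0]
width: 0.997
tool axes: [[-0.0, -0.945, -0.326], [-0.0, -0.326, 0.945], [-1.0, 0.0, -0.0]] turn(before sign) 0.03 shift now [  11.  -110.5 -504.1] after turn [  11.  -110.7 -504. ] q6 -1.2464419347190772 F [0.5 0.7 1. ] w 0.9973668898084211
```

```bash
python3 -m inch '[[[0,-13.8,-62],0],[[0,-13.8,-62],0],[[0,-13.8,-62],0],[[0,-13.8,-62],0],[[0,-13.8,-62],0],[[0,-13.8,-62],0],[[0,-13.8,-62],0],[[0,-13.8,-62],0]]'
python3 -c "
from h import *
go((.636,-.064,.26))
cv2.imwrite('pics/w1.png',manip.read_camera('wrist')[:,:,::-1])"
```

```text
time: 2.15
tcp_pos: [0.629, -0.0498, 0.2709]
tcp_rot: [-0.575, 0.411, 0.576, 0.411]
wrist_force: [0.8, 0.8, -0.5]
width: 1.004
tool axes: [[-0.0, -0.946, -0.325], [0.0, -0.325, 0.946], [-1.0, 0.0, 0.0]] turn(before sign) -0.01 shift now [ 10.9  -2.  -15.7] after turn [ 10.9  -2.  -15.7] q6 -2.0991643533685314 F [ 0.8  0.8 -0.5] w 1.003779506515254
```

View pics/w1.png

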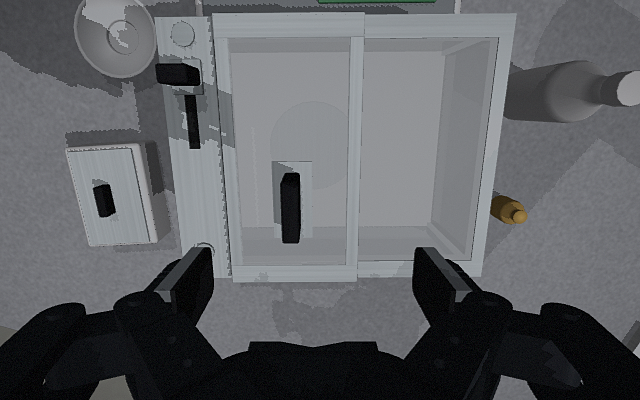

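Wrist view: the bar spans about (281–301, 172–243), the catch tab is at (178,74) and its slot runs to (194,147). The bar looks aligned with the image columns. Next I check position and yaw from this view.

```bash
cat >> h.py <<'E'
def wray(uv,z,s=None):
    s=s or manip.state();c=manip.camera_model("wrist");R=Ro.from_quat(s["tcp_rot"]).as_matrix()
    d=c["mount"][:3,:3]@np.linalg.solve(c["intrinsics"],[uv[0],uv[1],1.]);d=R@d
    o=s["tcp_pos"]+R@c["mount"][:3,3];return o+d*(z-o[2])/d[2]
E
python3 - <<'E'
from h import *
im=cv2.imread('pics/w1.png')
cv2.imwrite('pics/w1c.png',cv2.resize(im[40:260,140:330],None,fx=2.7,fy=2.7,interpolation=cv2.INTER_CUBIC))
m=(cv2.GaussianBlur(im,(3,3),0).max(2)<45).astype(np.uint8)
for b in((270,160,310,250),(150,55,202,90),(180,92,205,152)):
    k=np.zeros_like(m);k[b[1]:b[3],b[0]:b[2]]=m[b[1]:b[3],b[0]:b[2]]
    r=cv2.minAreaRect(np.argwhere(k)[:,::-1].astype(np.float32));P=cv2.boxPoints(r);print(P.round(1).tolist())
# cover frame long edges: yaw
for a,b in (((229,38),(237,264)),((363,16),(358,280)),((515,14),(482,275))):
    p,q=wray(a,.168),wray(b,.168);d=q-p;print(np.degrees(np.arctan2(d[1],d[0])),p,q)
E
```

```text
[[280.20001220703125, 173.10000610351562], [298.79998779296875, 172.6999969482422], [300.3999938964844, 241.89999389648438], [281.79998779296875, 242.3000030517578]]
[[155.0, 63.0], [199.0, 63.0], [199.0, 85.0], [155.0, 85.0]]
[[184.10000610351562, 95.0999984741211], [194.6999969482422, 94.0], [200.0, 146.89999389648438], [189.39999389648438, 148.0]]
17.13658638166744 [ 0.54399442 -0.14703135  0.168     ] [ 0.70354787 -0.09783475  0.168     ]
19.666067911752513 [ 0.50261946 -0.06605448  0.168     ] [ 6.85591189e-01 -6.63339748e-04  1.68000000e-01]
19.574822980994895 [0.46947198 0.0288465  0.168     ] [0.64911357 0.09272506 0.168     ]
```

View pics/w1c.png

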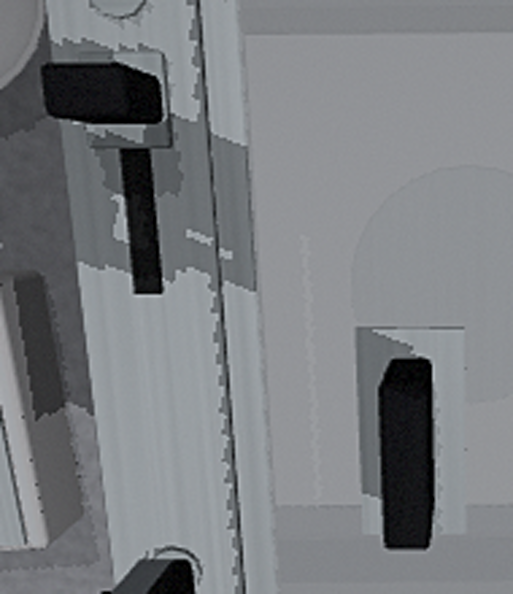

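Run:
```python
from h import *
f=lambda u,z:wray((140+u[0]/2.7,40+u[1]/2.7),z).round(4)
print("bar ends",f((404,385),.201),f((408,548),.201),"mid",f((406,466),.201))
print("catch top L/R",f((43,80),.191),f((128,80),.191), f((86,80),.191))
go((.636,-.064,.178))
```

```text
bar ends [ 0.6185 -0.0779  0.201 ] [ 0.6584 -0.0642  0.201 ] mid [ 0.6378 -0.0713  0.201 ]
catch top L/R [ 0.5786 -0.1793  0.191 ] [ 0.5723 -0.1605  0.191 ] [ 0.5754 -0.1698  0.191 ]
tool axes: [[0.001, -0.947, -0.32], [-0.005, -0.32, 0.947], [-1.0, 0.001, -0.005]] turn(before sign) -0.33 shift now [92.  -1.9 -8.3] after turn [92.  -1.9 -8.3] q6 -2.1009326565120903 F [-2.4 -3.3 -0.8] w 1.0004828558788594
```

The picture's pose was 7 mm before settling. With that taken off, the wrist view agrees with the two fixed cameras: bar at about (0.637, -0.064). I descend now.

```bash
python3 -m inch '[[[0,-1,-4],0],[[0,-1,-4],0],[[16,0,0],0],[[16,0,0],0],[[16,0,0],0],[[16,0,0],0],[[0,0,0],0],[[0,0,0],0]]' -1 30
python3 -c "
from h import *
go((.636,-.064,.179))
cv2.imwrite('pics/w2.png',manip.read_camera('wrist')[:,:,::-1])"
```

```text
time: 3.2
tcp_pos: [0.6331, -0.0549, 0.2077]
tcp_rot: [0.576, -0.411, -0.575, -0.411]
wrist_force: [-0.0, 0.5, 0.3]
width: 1.0
tool axes: [[0.001, -0.946, -0.326], [-0.0, -0.326, 0.946], [-1.0, -0.001, -0.0]] turn(before sign) -0.0 shift now [28.7  0.3 -9.6] after turn [28.7  0.3 -9.6] q6 -2.1058239633377633 F [-0.   0.5  0.3] w 0.9998824774335726
```

View pics/w2.png

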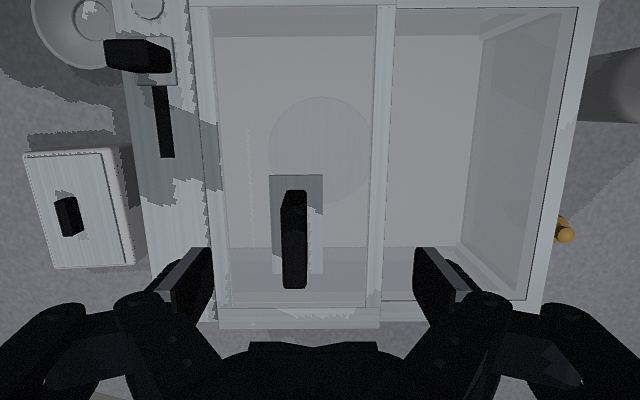

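The bar is at about (293,248) in a settled pose, left of the finger centre at (313).

Run:
```python
from h import *
for u in((294,207),(294,248),(295,289)): print(wray(u,.201).round(4))
go(wray((294,248),.201)*[1,1,0]+[0,0,.179])
```

```text
[ 0.6167 -0.071   0.201 ]
[ 0.6364 -0.0645  0.201 ]
[ 0.6574 -0.0571  0.201 ]
tool axes: [[0.001, -0.946, -0.326], [-0.0, -0.326, 0.946], [-1.0, -0.001, -0.001]] turn(before sign) -0.0 shift now [ 29.2   0.3 -10.1] after turn [ 29.2   0.3 -10.1] q6 -2.1058955295231065 F [ 0.6 -0.1  0.6] w 0.9988458116267871
```

```bash
python3 -m inch '[[[0,0,-5],0],[[0,0,-5],0],[[10,0,0],0],[[10,0,0],0],[[9,0,0],0],[[0,0,0],0],[[0,0,0],0],[[0,0,0],0]]'
python3 -c "
from h import *
go((.6364,-.0645,.179))"
python3 -m inch '[[[0,0,0],0],[[0,0,0],0],[[0,0,0],0],[[0,0,0],0],[[0,0,0],0],[[0,0,0],0],[[0,0,0],0],[[0,0,0],0]]' 1 30
python3 -c "
from h import *
go((.6364,-.0645,.179))
cv2.imwrite('pics/w3.png',manip.read_camera('wrist')[:,:,::-1])"
```

```text
time: 4.25
tcp_pos: [0.6365, -0.0643, 0.179]
tcp_rot: [0.576, -0.41, -0.575, -0.411]
wrist_force: [0.5, -0.8, 0.7]
width: 0.999
tool axes: [[0.001, -0.945, -0.326], [-0.0, -0.326, 0.945], [-1.0, -0.001, -0.001]] turn(before sign) 0.01 shift now [-0.   0.1 -0.2] after turn [-0.   0.1 -0.2] q6 -2.1194627522483547 F [ 0.5 -0.8  0.7] w 0.9991468458236373
time: 5.25
tcp_pos: [0.636, -0.0638, 0.1784]
tcp_rot: [-0.575, 0.41, 0.576, 0.411]
wrist_force: [-2.8, 3.5, 3.2]
width: 0.134
tool axes: [[-0.0, -0.945, -0.326], [0.001, -0.326, 0.945], [-1.0, 0.0, 0.001]] turn(before sign) 0.02 shift now [-0.6 -0.2 -0.8] after turn [-0.6 -0.2 -0.8] q6 -2.1195044855602814 F [-2.8  3.5  3.2] w 0.13439458121314726
```

View pics/w3.png

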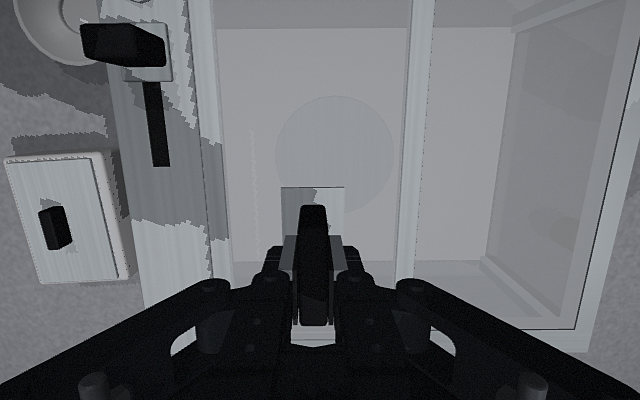

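The fingers hold the bar at (313,265), opening about 11.4 mm. I try the cover with a small push.

```bash
python3 -m inch '[[[0,0,1.5],0],[[0,0,1.5],0],[[0,0,1.5],0],[[0,0,1.5],0],[[0,0,1.5],0],[[0,0,1.5],0],[[0,0,0],0],[[0,0,0],0]]'
python3 -c "
from h import *
go((.6364,-.0645,.179))"
```

```text
time: 6.3
tcp_pos: [0.6331, -0.0556, 0.1784]
tcp_rot: [-0.576, 0.411, 0.576, 0.411]
wrist_force: [-2.8, -0.9, 3.3]
width: 0.133
tool axes: [[-0.0, -0.945, -0.326], [0.0, -0.326, 0.945], [-1.0, 0.0, 0.0]] turn(before sign) 0.01 shift now [-0.6 -0.2 -9.5] after turn [-0.6 -0.2 -9.5] q6 -2.1072552071883264 F [-2.8 -0.9  3.3] w 0.1329224982344723
```

The cover moved 9 mm with only about 2 N, so it is free. I carry on towards the stop.

```bash
python3 -m inch '[[[0,0,9],0],[[0,0,10],0],[[0,0,10],0],[[0,0,10],0],[[0,0,10],0],[[0,0,10],0],[[0,0,7],0],[[0,0,4],0]]'
python3 -m inch '[[[0,0,1],0],[[0,0,1],0],[[0,0,1],0],[[0,0,1],0],[[0,0,1],0],[[0,0,1],0],[[0,0,0],0],[[0,0,0],0]]'
python3 -c "
from h import *
go((.6364,-.0645,.179))
cv2.imwrite('pics/w4.png',manip.read_camera('wrist')[:,:,::-1])"
```

```text
time: 7.3
tcp_pos: [0.6096, 0.0112, 0.1784]
tcp_rot: [-0.575, 0.411, 0.576, 0.41]
wrist_force: [-4.7, -4.7, 4.6]
width: 0.131
time: 8.3
tcp_pos: [0.6077, 0.0164, 0.1784]
tcp_rot: [-0.575, 0.411, 0.576, 0.41]
wrist_force: [-4.9, -4.7, 5.1]
width: 0.134
tool axes: [[-0.001, -0.945, -0.326], [-0.0, -0.326, 0.945], [-1.0, 0.002, 0.0]] turn(before sign) 0.02 shift now [ -0.6  -0.7 -85.8] after turn [ -0.6  -0.8 -85.8] q6 -1.9977125372228712 F [-4.9 -4.7  5.1] w 0.1336023126390429
```

View pics/w4.png

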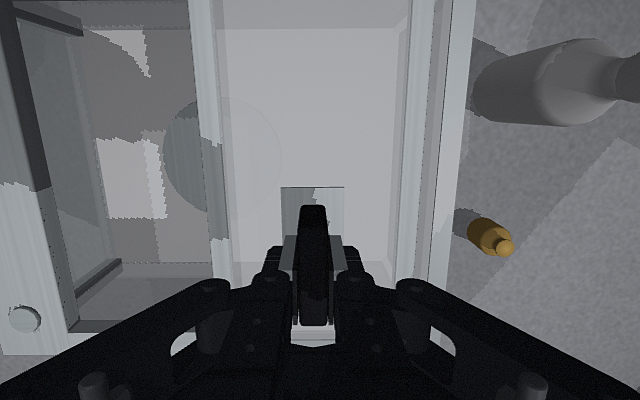

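The cover has moved with the grip (about 85 mm), and the right half of the chamber is uncovered. I release it and retreat upward.

```bash
python3 -m inch '[[[0,0,0],0],[[0,0,0],0],[[0,0,0],0],[[0,0,0],0],[[0,0,0],0],[[0,0,0],0],[[0,0,0],0],[[0,0,0],0]]' -1
python3 -m inch '[[[-10,0,0],0],[[-20,0,0],0],[[-20,0,0],0],[[-20,0,0],0],[[-20,0,0],0],[[0,0,0],0],[[0,0,0],0],[[0,0,0],0]]'
python3 -c "
from h import *
s=manip.state();cv2.imwrite('pics/w5.png',manip.read_camera('wrist')[:,:,::-1]);print(s['tcp_pos'],s['wrist_force'])
cv2.imwrite('pics/s5.png',manip.read_camera('scene')[:,:,::-1])"
```

```text
time: 9.35
tcp_pos: [0.6085, 0.0161, 0.1783]
tcp_rot: [0.576, -0.411, -0.576, -0.411]
wrist_force: [-0.0, 0.5, 0.6]
width: 0.997
time: 10.35
tcp_pos: [0.6078, 0.0162, 0.2668]
tcp_rot: [-0.575, 0.411, 0.576, 0.41]
wrist_force: [-0.4, 0.1, -0.4]
width: 0.999
[0.60783279 0.01618357 0.26679281] [-0.43761636  0.05305749 -0.35681302]
```

View pics/w5.png

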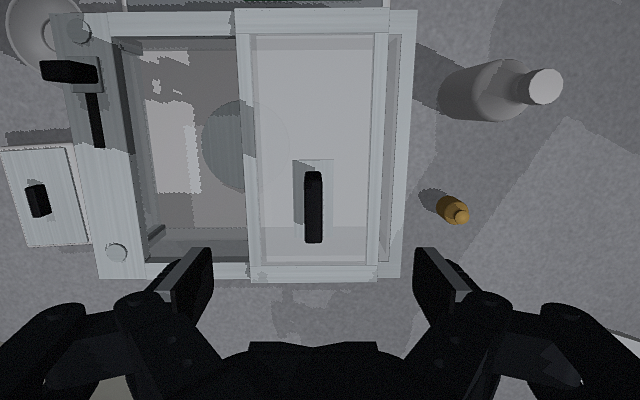

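View pics/s5.png

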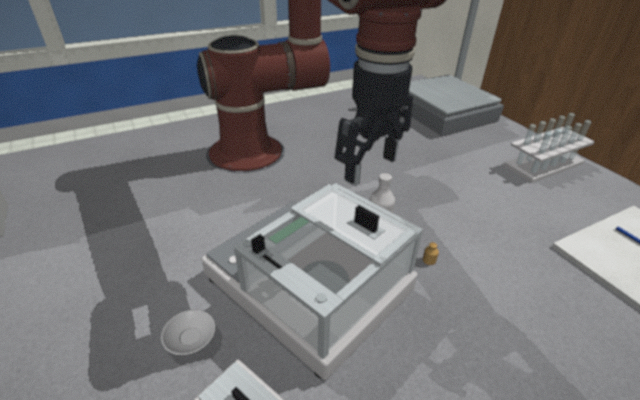

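The cover now sits over the left half, with its grip at (313,208) in the wrist view and (367,219) in the scene view. The gripper is clear. I measure how far the cover travelled.

Run:
```python
from h import *
by=np.array([-np.sin(np.radians(19)),np.cos(np.radians(19)),0])
print("wrist travel",(wray((314,213),.201)-[.6364,-.0645,.201])@by)
im=cv2.GaussianBlur(cv2.imread('pics/s5.png'),(3,3),0);k=np.argwhere(im[200:240,345:390].max(2)<75).mean(0)[::-1]+[345,200]
print(k,"scene travel",(plane("scene",k,.184)-plane("scene",(332.1,244.4),.184))@by)
print(manip.state()["wrist_force"]); manip.close_job()
```

```text
wrist travel 0.08547904285106141
[365.97959184 218.92346939] scene travel 0.08514810275616205
[ 0.36635501  0.86515805 -1.17986172]
the job is handed in; nothing more can be done
```

The cover is open at its stop and the job is handed in, at about 10.5 s of the 54 s allowed. I gripped the black bar and tried the cover. It moved 9 mm with only a few newtons, so the catch was not holding it and I left the catch alone. I then slid the cover to the stop, released it and retreated straight up.

**Last checks:** the wrist view measured 85.5 mm of travel and the scene view 85.1 mm, against a stop at 85 mm. The gripper hung about 90 mm higher than at the grasp, fully open. The wrist force was about 1.5 N, a little above the 1 N or so seen in most earlier free readings.

**One disagreement:** an early wrist measurement was about 7 mm off because the arm was still settling after a move. A settled picture brought it back into agreement with the other cameras before I gripped.

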